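# Load the bench dryer and set its timer dial to the red mark

## Task

Gently stand the two tall white vases upright on the floor of the dryer's steel tray, in the two free places shown by the yellow pads, next to the two small pieces already standing there. Once both vases are in and let go, turn the timer dial until its pointer points at the red mark, and leave it there. The small pieces must stay standing in the tray, and the white bottle and green plate on the table must be left where they are.

Things in the scene. Friction and masses are not known exactly. Their poses are not given: they have to be found in the camera images.
- dryer: White bench-top air dryer, fixed, 190 (its x) x 360 (its y) mm, housing 45 mm high. Origin: centre of its underside, on the table. x points to its back, y to its left, z up; its front (-x) faces the robot, turned by up to 20 degrees. Steel open tray on its left half (+y), black dial panel on its right half (-y), panel top 60 mm above the table.
- tray (a point): Centre of the tray's inner floor (dryer frame 0, 88, 45 mm). Inner space 136 x 136 mm, sides parallel to the dryer's; walls 6 mm thick and 35 mm high. It has four places in two rows of two, their centres about 33 mm from this point along both the dryer's x and y: two are taken by the bowl and the dish, two are free and show a yellow pad.
- pad_a: Flat yellow square 52 mm wide, a look-only patch on the tray floor at one free place; origin at its centre, at the height of the tray floor.
- pad_b: The same at the other free place.
- vase_round: Loose white ceramic vase, round, 52 mm diameter, 95 mm high, open at the top, wall 4 mm; about 160 g. Starts upright on the table to the robot's right. Origin: centre of its underside, z up.
- vase_square: Loose white ceramic vase, square 50 x 50 mm, 95 mm high, open at the top, wall 5 mm; about 200 g. Starts upright on the table to the robot's right. Origin: centre of its underside, x and y square to its sides, z up.
- bowl: Loose small round terracotta bowl, 54 mm diameter, 40 mm high, standing in the tray. Origin: centre of its underside.
- dish: Loose small blue square dish, 50 x 50 mm, 34 mm high, standing in the tray. Origin: centre of its underside.
- dial_axis (a point): Point on the dial's upright axis at the panel's top face (dryer frame 0, -85, 60 mm). The grey dial has a round hub 42 mm in diameter, up to 30 mm above the panel, and one pointer bar with a white line on top.
- pointer_tip (a point): Outer end of the pointer bar, on its top edge: 60 mm from the dial's axis and 30 mm above the panel. The bar is 12 mm thick, runs radially from the hub to here, its underside 4 mm above the panel, its top 30 mm above it. It can be pushed round sideways by the fingers and stays where it is left (about 3 N at 40 mm from the axis).
- timer (a joint): Angle of the dial, rad, 0 to 4.2, growing clockwise seen from above. At 0 the pointer points 80 degrees counter-clockwise (from above) from the dryer's +x, that is nearly to the tray.
- red_mark (a point): Where the pointer tip must be, seen from above: on the centre line of the red mark, 60 mm from the dial's axis, on the panel's face. The red mark is a flat tab 11.5 mm wide on the panel, from 64 to 82 mm from the axis.
- bottle: Loose white plastic bottle, 54 mm diameter, 150 mm high, standing on the table behind the vases. Origin: centre of its underside. Bystander.
- plate: Loose small green glazed plate, 90 mm diameter, 18 mm high, on the table to the left of the dryer. Origin: centre of its underside. Bystander.

How it is judged:
On the way, in this order (a step that is already met when the one before it is completed fails the run):
1. both vases stand upright on the tray floor, let go (x of vase_round in the frame of tray between -0.046 and 0.046 m and y of vase_round in the frame of tray between -0.046 and 0.046 m and z of vase_round in the frame of tray between -0.005 and 0.005 m and angle between each of vase_round, vase_square's own z axis and vertical below 0.1 rad and contact force between each of vase_round, vase_square and the fingers below 0.3 N and linear speed of each of vase_round, vase_square below 0.02 m/s and x of vase_square in the frame of tray between -0.046 and 0.046 m and y of vase_square in the frame of tray between -0.046 and 0.046 m and z of vase_square in the frame of tray between -0.005 and 0.005 m), for 0.2 s.
2. then the dial's pointer is brought to the red mark and stands still (horizontal distance between pointer_tip and red_mark below 0.006 m and velocity of joint timer between -0.05 and 0.05 rad/s), for 0.3 s.
At the end, for the whole second after the job is handed in: Both vases, the bowl and the dish all stand upright (within 0.1 rad) on the tray floor (underside within 5 mm of it) inside the walls, released and at rest, and the pointer tip is within 6 mm (about 0.1 rad) of the red mark's centre line point, at rest (all of step 1 and all of step 2 and x of bowl in the frame of tray between -0.05 and 0.05 m and y of bowl in the frame of tray between -0.05 and 0.05 m and z of bowl in the frame of tray between -0.005 and 0.005 m and angle between each of bowl, dish's own z axis and vertical below 0.1 rad and x of dish in the frame of tray between -0.05 and 0.05 m and y of dish in the frame of tray between -0.05 and 0.05 m and z of dish in the frame of tray between -0.005 and 0.005 m); the robot touches nothing.
It fails at once if the bottle on the table is moved by more than 30 mm (distance of bottle from where it was at the start of the episode above 0.03 m).
It fails at once if the plate on the table is moved by more than 30 mm (distance of plate from where it was at the start of the episode above 0.03 m).
It fails at once if a vase is dropped (falls free of the fingers by more than about 20 mm) or knocked flying (contact force between vase_round and the fingers below 0.05 N and linear speed of vase_round above 0.6 m/s).
It fails at once if a vase is dropped (falls free of the fingers by more than about 20 mm) or knocked flying (contact force between vase_square and the fingers below 0.05 N and linear speed of vase_square above 0.6 m/s).
It also fails if it takes over 67 s, if anything falls off the work surface, if the arm or the gripper's body presses on something with over 40 N, if the wrist force passes 120 N, or if a joint passes its speed limit or range.

## Robot

A 7-joint arm with a two-finger parallel gripper is mounted at the origin on the work surface. World frame = base frame: x ahead of the robot, y to its left, z up, the work surface at z = 0. Lengths are in m, angles in rad, forces in N, time in s.
With the tool pointing down it reaches from about 0.35 to 0.9 m from the base axis. Payload 8.1 kg.
Tool frame: the origin (TCP) lies between the finger pads; the fingertips stand 11 mm ahead of it and the grasp point (between the pads) lies 8 mm behind it (bot.finger_overhang is the distance from the TCP to the fingertips, in m); z points along the fingers, y is the line along which they close (so a half turn about z gives the same grasp; the last joint's range is limited). The gripper opens to 85 mm and grips with 20 to 120 N. Pads are 22 mm wide; open, the fingers measure 114 mm over their backs; the gripper's body (76 mm by 85 mm) begins 54 mm behind the grasp point. The pads swing forward as they close: fully open they stand 13 mm farther back than shut.
Start: joints at [1.127, 0.434, 0.025, 1.573, -0.012, 1.134, -0.075], TCP at [0.209, -0.589, 0.242] pointing down, gripper open.
Joint ranges: [-2.62, 2.62], [-0.44, 2.09], [-1.27, 1.32], [0.08, 2.57], [-1.32, 4.46], [0.12, 2], [-2.74, 2.74]. Speed limits (rad/s): [2.22, 2.22, 3.01, 3.01, 3.14, 3.14, 3.14].

## Interface

Orientations are given as a unit quaternion [x, y, z, w].
In Python, from plant import bot gives the robot as it stands.
- The arm moves only by the shell command python3 -m handwheel 'ROWS' [OPENING] [FORCE]. ROWS is a JSON object of lists of equal length, an entry for each row: "travel": the shift along the world's x, y, z in units of 0.1 m (1.0 is 0.1 m), a list of three; "twist": the turn, a rotation vector about the world's x, y, z in units of 2 pi rad (1.0 is 2 pi rad), a list of three. In form: {"travel": [[x, y, z], ...], "twist": [[rx, ry, rz], ...]}. A call has 1 to 8 rows; each row shifts and turns the commanded pose from where the row before left it; what a row does not reach is not made up. A row lasts 1/8 s, in which the tool goes at most 62.5 mm and 10.7 degrees, less where a joint would pass 70% of its speed; a pose out of reach is approached as far as the arm can. A call with a number of a shift or a turn outside -1 to 1 is refused whole. A call with a gripper value outside its range is refused whole. OPENING is the opening, from 0 (shut) to 1 (fully open), set as the call begins (- or left out, the last holds). The fingers move at their own pace and stop on an object; FORCE is the grip in N (left out, the last holds). Time passes only in rows, so rows that do not move let the fingers close. It gives the time, the measured TCP pose, the force, the opening and the grip force at its end, in the units of the state.
- bot.get_obs(): the state, without advancing time (a new reading comes with each control period).
- bot.grab_frame(name): name is "scene" or "top" or "wrist"; returns the picture (420x560x3 uint8, red, green, blue); there is no depth.
- bot.calibration(name): a dict with "camera_matrix" (3x3 intrinsics, pixels), "k1" (the pictures are not rectified: a ray, as slopes to the right and down, at radius r is drawn at 1 + k1 r^2 times it, then the intrinsics apply), "rvec" (rotation vector, rad) and "tvec" (3), from world to camera coordinates, as OpenCV has them; the wrist camera has in their place "mount" (4x4, takes a point from camera to tool coordinates, whose origin is the TCP and whose axes are the flange's). Camera axes: x right, y down, z forward; pixel columns grow to the right and rows downward; lengths in m; the calibration is good to about 2 mm. A picture is of the moment at which its call begins: read the wrist's pose just before it. calibration takes no time and is no camera call.
- bot.job_done(): hands the job in; it is judged then, once.
The state is a dict: "time": time; "joint_pos": joint angles; "dq": joint speeds; "joint_torque": joint torques, N m; "ee_pos": TCP position; "ee_rot": TCP orientation; "force": force on the tool from outside, world axes, zero at the start; "moment": the same for the moment, N m; "gripper_width": finger opening in m; "grasp_force": force on a finger pad.
Only numpy, scipy, OpenCV 4.12 (cv2) and the standard library are available. Lean on these libraries where they do the work, as an engineer would, in place of code of your own. Each camera call takes 0.05 s, during which the arm holds its last target. There are 200 camera calls.

## Working session

There is one attempt and no reset: what is moved stays moved. The work goes in short steps, Python scripts to look and compute and a shell command to move; the robot and the scene stay as the last step left them, time stands still between calls to the robot, and variables do not carry over. Pictures are saved under pics/ and viewed, at most 10 in all, crops included, and the job is handed in when it is done.

```bash
mkdir -p pics; ls; python3 - <<'E'
from plant import bot
import cv2
o=bot.get_obs(); print(o['ee_pos'],o['ee_rot'],o['gripper_width'],o['time'])
for n in ("top","scene"):
    im=bot.grab_frame(n); cv2.imwrite(f"pics/{n}0.png",cv2.resize(im[:,:,::-1],(800,600),interpolation=cv2.INTER_CUBIC)); c=bot.calibration(n); print(n,c)
    cv2.imwrite(f"pics/{n}_raw.png",im[:,:,::-1])
E
```

```text
pics
[ 0.2086989  -0.58861508  0.24154595] [ 9.85520649e-01  1.69553700e-01 -2.02886933e-04 -7.43061172e-04] 0.08561614244388124 0.0
top {'camera_matrix': array([[537.11533989,   0.        , 277.54430078],
       [  0.        , 537.11533989, 219.50179745],
       [  0.        ,   0.        ,   1.        ]]), 'k1': -0.004156148672986013, 'rvec': array([ 2.12598172, -2.15884726,  0.15712278]), 'tvec': array([0.04669998, 0.5498299 , 1.39698192])}
scene {'camera_matrix': array([[400.88024355,   0.        , 277.47677098],
       [  0.        , 400.88024355, 208.4906833 ],
       [  0.        ,   0.        ,   1.        ]]), 'k1': 0.021026971249127526, 'rvec': array([ 0.75843475,  2.47721487, -1.24807261]), 'tvec': array([ 0.44313102, -0.14387059,  1.35839719])}
```

View pics/top0.png

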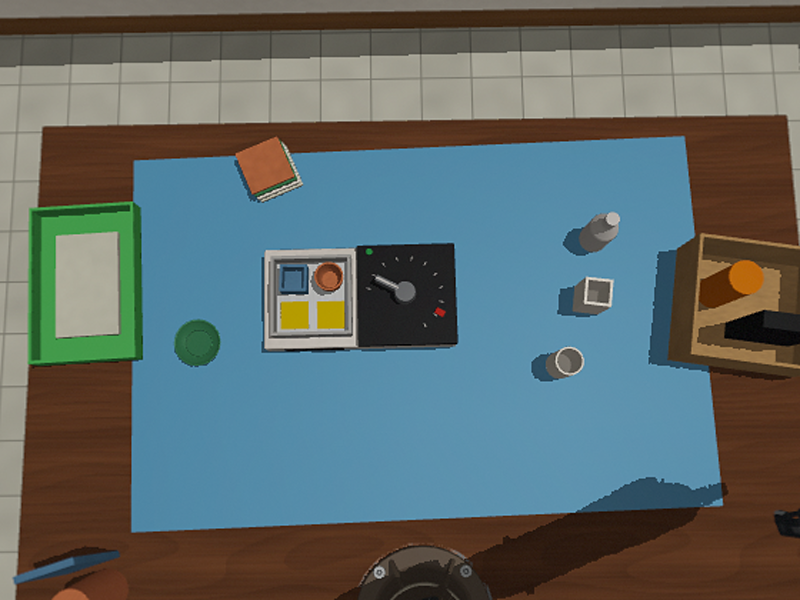

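View pics/scene0.png

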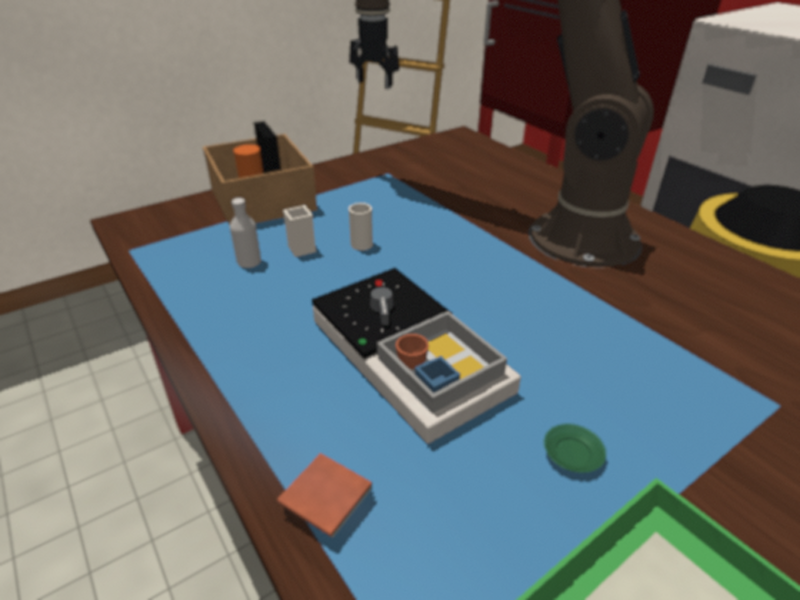

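The top view shows the dryer (pads in the front row at about (295,316) and (331,316)), the round vase's rim at (568,360), the square vase's rim at (598,291), the dial hub at (405,291) and the red mark at (440,312). The scene view agrees with this. Next I'll enlarge crops.

```bash
python3 - <<'E'
import cv2
im=cv2.imread("pics/top_raw.png")
cv2.imwrite("pics/c1.png",cv2.resize(im[165:255,180:325],None,fx=5,fy=5,interpolation=cv2.INTER_CUBIC))
cv2.imwrite("pics/c2.png",cv2.resize(im[185:275,360:440],None,fx=6,fy=6,interpolation=cv2.INTER_CUBIC))
E
```

```text
(no output)
```

View pics/c1.png

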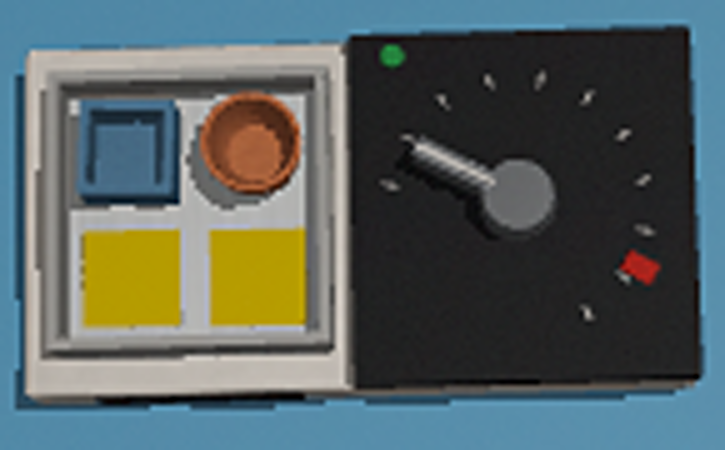

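View pics/c2.png

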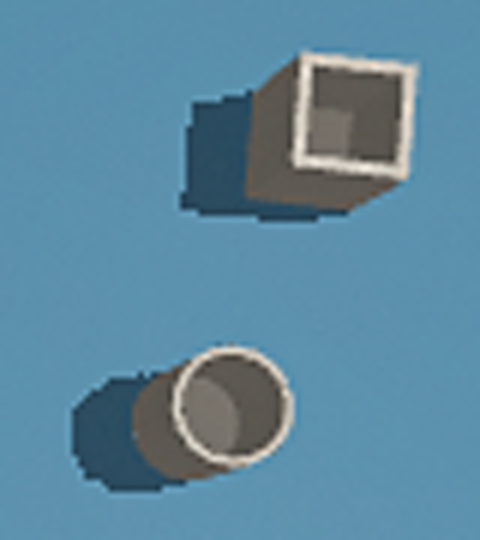

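The crops give these positions. In c1, the pad centres are at (131,279) and (259,278), the hub at (519,196), the pointer tip at (411,143) and the red tab at (641,267). In c2, the square rim corners are (301,53), (417,66), (407,180) and (294,167), and the round rim centre is (234,407).

```bash
cat > h.py <<'E'
import numpy as np, cv2
from plant import bot
def ray(uv,n="top"):
    c=bot.calibration(n); d=np.array([c['k1'],0,0,0,0.])
    p=cv2.undistortPoints(np.array([[uv]],float),c['camera_matrix'],d)[0,0]
    R=cv2.Rodrigues(c['rvec'])[0]; return -R.T@c['tvec'], R.T@np.array([p[0],p[1],1])
def at(uv,z,n="top"):
    o,d=ray(uv,n); return o+d*(z-o[2])/d[2]
def yaw(q):
    from scipy.spatial.transform import Rotation as R
    m=R.from_quat(q).as_matrix(); return np.degrees(np.arctan2(m[1,1],m[0,1])), m[2,2]
E
python3 - <<'E'
from h import *
np.set_printoptions(precision=4,suppress=True)
A=lambda x,y,z:at(((x+.5)/5+180-.5,(y+.5)/5+165-.5),z)
B=lambda x,y,z:at(((x+.5)/6+360-.5,(y+.5)/6+185-.5),z)
for n,p in dict(pa=(131,279,.045),pb=(259,278,.045),hub=(519,196,.09),tip=(411,143,.09),red=(641,267,.06),dish=(129,150,.079),bowl=(250,143,.085)).items(): print(n,A(*p))
P=[A(*p,.06) for p in((350,36),(688,29),(701,380),(353,387))]
print(P,np.mean(P,0)); 
for a,b in((0,1),(3,2),(3,0),(2,1)): v=P[b]-P[a]; print(np.linalg.norm(v),np.degrees(np.arctan2(v[1],v[0])))
print("round",B(234,407,.095))
S=[B(*p,.095) for p in((301,53),(417,66),(407,180),(294,167))];print("sq",np.mean(S,0))
for a,b in((0,1),(3,2),(3,0),(2,1)): v=S[b]-S[a]; print(np.linalg.norm(v),np.degrees(np.arctan2(v[1],v[0])))
o=bot.get_obs();print(o['ee_pos'],yaw(o['ee_rot']))
E
```

```text
pa [0.5505 0.2299 0.045 ]
pb [0.55   0.1615 0.045 ]
hub [0.5841 0.0223 0.09  ]
tip [0.6131 0.0781 0.09  ]
red [ 0.5504 -0.0418  0.06  ]
dish [0.6139 0.2267 0.079 ]
bowl [0.6154 0.1625 0.085 ]
[array([0.678 , 0.1111, 0.06  ]), array([ 0.679, -0.07 ,  0.06 ]), array([ 0.4899, -0.0719,  0.06  ]), array([0.489 , 0.1109, 0.06  ])] [0.584  0.0201 0.06  ]
0.18110917945019406 -89.70129897787125
0.1828146594276749 -89.7288999366147
0.18899600410484346 0.06029621507464934
0.1890846684660573 0.5771919822104926
round [ 0.4527 -0.2693  0.095 ]
sq [ 0.5773 -0.3274  0.095 ]
0.05020250869991489 -97.44447148643137
0.04865485355967043 -97.57743352499801
0.05015834945223002 -6.396173144988034
0.05026681362492986 -8.16273023554129
[ 0.2087 -0.5886  0.2416] (np.float64(-70.47624645744436), np.float64(-0.9999990473632921))
```

```bash
python3 -m handwheel '{"travel":[[0.3,0.4,-0.05],[0.3,0.4,-0.05],[0.3,0.4,-0.05],[0.3,0.4,-0.05],[0.31,0.4,-0.05],[0.31,0.4,-0.05],[0.31,0.4,-0.05],[0.31,0.39,-0.05]],"twist":[[0,0,0.0245],[0,0,0.0245],[0,0,0.0245],[0,0,0.0245],[0,0,0.0245],[0,0,0.0245],[0,0,0.0245],[0,0,0.0245]]}' 1 30
python3 - <<'E'
from h import *
o=bot.get_obs();print(o['ee_pos'],yaw(o['ee_rot']),o['time'])
for p in((589,249),(600,250)): print(at((p[0]/1.4286,p[1]/1.4286),0))
print(at((612/1.4286,219/1.4286),.15))
cv2.imwrite("pics/w1.png",cv2.resize(bot.grab_frame("wrist")[:,:,::-1],(800,600)))
E
```

```text
time: 1.1
ee_pos: [0.4535, -0.2687, 0.2021]
ee_rot: [0.705, 0.709, -0.0, -0.0]
force: [-0.1, 0.1, 0.4]
gripper_width: 0.0857
grasp_force: 0.0
[ 0.45351298 -0.26865317  0.20205481] (np.float64(0.3680013813834353), np.float64(-0.9999999839366169)) 1.1
[ 0.67826118 -0.3392798   0.        ]
[ 0.67592449 -0.36062771  0.        ]
[ 0.69670394 -0.34419479  0.15      ]
```

View pics/w1.png

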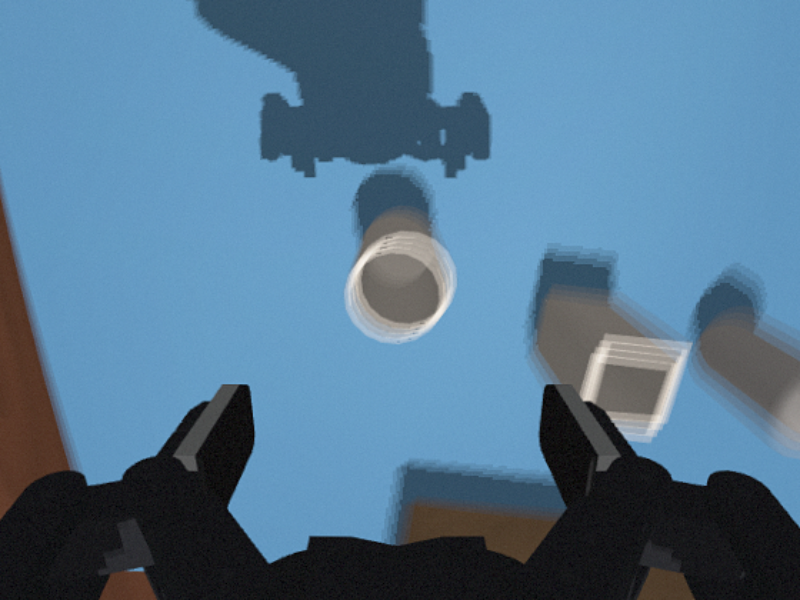

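The wrist view is blurred by motion, but it shows the round vase centred between the fingers (column 400). I'll descend and grip.

```bash
python3 -m handwheel '{"travel":[[0,0,-0.35],[0,0,-0.35],[0,0,-0.35],[0,0,-0.33],[0,0,0],[0,0,0]],"twist":[[0,0,0],[0,0,0],[0,0,0],[0,0,0],[0,0,0],[0,0,0]]}'
python3 -m handwheel '{"travel":[[0,0,0],[0,0,0],[0,0,0],[0,0,0],[0,0,0],[0,0,0],[0,0,0],[0,0,0]],"twist":[[0,0,0],[0,0,0],[0,0,0],[0,0,0],[0,0,0],[0,0,0],[0,0,0],[0,0,0]]}' 0 40
```

```text
time: 1.9
ee_pos: [0.4533, -0.2703, 0.0652]
ee_rot: [0.707, 0.708, 0.0, 0.0]
force: [0.6, 0.7, -0.6]
gripper_width: 0.0853
grasp_force: 0.0
time: 2.9
ee_pos: [0.4534, -0.2705, 0.0656]
ee_rot: [0.707, 0.707, 0.0, 0.001]
force: [-2.6, 0.3, 9.2]
gripper_width: 0.0519
grasp_force: 40.4
```

```bash
python3 -m handwheel '{"travel":[[0,0,0.2],[0,0,0.35],[0,0,0.35],[0,0,0.35],[0,0,0.25],[0.05,0.3,0],[0.1,0.45,0],[0.1,0.45,0]],"twist":[[0,0,0],[0,0,0],[0,0,0],[0,0,0],[0,0,0],[0,0,0],[0,0,0],[0,0,0]]}'
python3 -m handwheel '{"travel":[[0.1,0.5,0],[0.1,0.5,0],[0.1,0.5,0],[0.1,0.5,0],[0.1,0.5,0],[0.1,0.5,0],[0.1,0.4,0],[0.1,0.3,0]],"twist":[[0,0,0],[0,0,0],[0,0,0],[0,0,0],[0,0,0],[0,0,0],[0,0,0],[0,0,0]]}'
python3 -m handwheel '{"travel":[[0.02,0.35,0],[0,0.24,0],[0,0,0],[0,0,0],[0,0,0]],"twist":[[0,0,0],[0,0,0],[0,0,0],[0,0,0],[0,0,0]]}'
python3 - <<'E'
from h import *
o=bot.get_obs();print(o['ee_pos'],yaw(o['ee_rot']),o['time'],o['force'],o['grasp_force'])
im=bot.grab_frame("top")[:,:,::-1]
cv2.imwrite("pics/t2.png",cv2.resize(im[145:255,170:330],None,fx=5,fy=5,interpolation=cv2.INTER_CUBIC))
E
```

```text
time: 3.9
ee_pos: [0.4778, -0.149, 0.2148]
ee_rot: [0.707, 0.707, 0.0, 0.0]
force: [1.1, -0.3, -2.1]
gripper_width: 0.052
grasp_force: 42.4
time: 4.9
ee_pos: [0.5576, 0.222, 0.2146]
ee_rot: [0.706, 0.708, 0.0, -0.0]
force: [-0.2, 0.2, -2.8]
gripper_width: 0.0519
grasp_force: 42.4
time: 5.52
ee_pos: [0.5602, 0.2775, 0.2144]
ee_rot: [0.707, 0.707, -0.0, 0.0]
force: [0.9, -0.3, -1.6]
gripper_width: 0.0519
grasp_force: 42.4
[0.56020344 0.27748521 0.21435878] (np.float64(-0.010898024096723526), np.float64(-0.9999995729089147)) 5.525 [ 0.92556094 -0.27822782 -1.5789505 ] 42.44437750428915
```

View pics/t2.png

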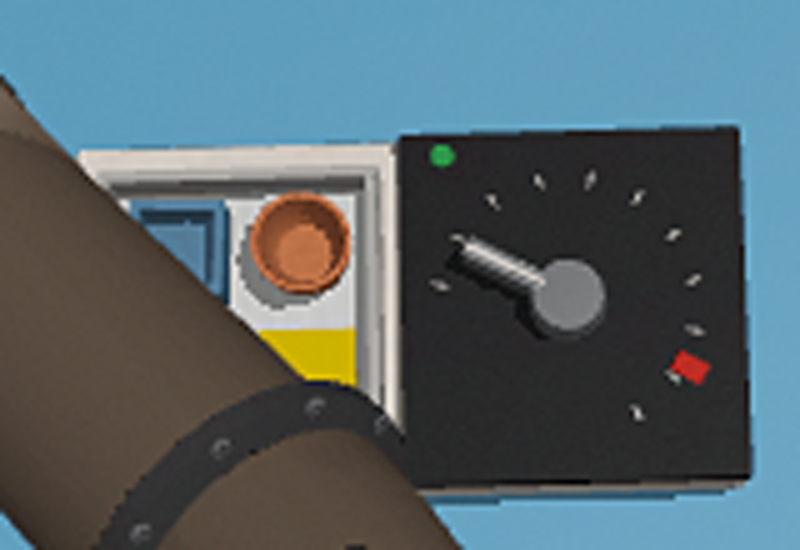

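The arm hides the tray from above, and I overshot y by 50 mm. I'll correct that and then lower the vase.

```bash
python3 -m handwheel '{"travel":[[-0.05,-0.25,0],[-0.05,-0.25,0],[0,0,-0.3],[0,0,-0.3],[0,0,-0.2],[0,0,-0.1],[0,0,-0.06],[0,0,0]],"twist":[[0,0,0],[0,0,0],[0,0,0],[0,0,0],[0,0,0],[0,0,0],[0,0,0],[0,0,0]]}'
python3 -m handwheel '{"travel":[[0,0,0],[0,0,-0.04],[0,0,0]],"twist":[[0,0,0],[0,0,0],[0,0,0]]}'
python3 -c "
from h import *
o=bot.get_obs();print(o['ee_pos'],o['force'])"
```

```text
time: 6.58
ee_pos: [0.55, 0.2289, 0.1186]
ee_rot: [0.707, 0.708, 0.0, 0.0]
force: [-0.2, 0.8, -1.6]
gripper_width: 0.0519
grasp_force: 42.5
time: 6.95
ee_pos: [0.5498, 0.2288, 0.1142]
ee_rot: [0.707, 0.708, -0.0, 0.0]
force: [0.0, 0.5, -1.2]
gripper_width: 0.0518
grasp_force: 42.5
[0.54978837 0.2288392  0.11418117] [ 0.00631625  0.50782309 -1.22799586]
```

```bash
python3 -m handwheel '{"travel":[[0,0,-0.025],[0,0,-0.01],[0,0,0]],"twist":[[0,0,0],[0,0,0],[0,0,0]]}'
```

```text
time: 7.32
ee_pos: [0.5498, 0.229, 0.1108]
ee_rot: [0.707, 0.708, -0.0, 0.0]
force: [-0.7, -0.5, -0.8]
gripper_width: 0.0521
grasp_force: 42.5
```

```bash
python3 -m handwheel '{"travel":[[0,0,-0.01],[0,0,0]],"twist":[[0,0,0],[0,0,0]]}'; python3 -m handwheel '{"travel":[[0,0,-0.01],[0,0,0]],"twist":[[0,0,0],[0,0,0]]}'
```

```text
time: 7.58
ee_pos: [0.5499, 0.2292, 0.1107]
ee_rot: [0.707, 0.708, 0.0, 0.0]
force: [-3.0, -1.5, 8.6]
gripper_width: 0.0521
grasp_force: 43.2
time: 7.82
ee_pos: [0.5499, 0.2293, 0.1106]
ee_rot: [0.707, 0.708, 0.0, 0.0]
force: [-6.2, -3.6, 16.7]
gripper_width: 0.0519
grasp_force: 44.0
```

```bash
python3 -m handwheel '{"travel":[[0,0,0.015],[0,0,0]],"twist":[[0,0,0],[0,0,0]]}'; python3 -m handwheel '{"travel":[[0,0,0],[0,0,0],[0,0,0],[0,0,0],[0,0,0],[0,0,0]],"twist":[[0,0,0],[0,0,0],[0,0,0],[0,0,0],[0,0,0],[0,0,0]]}' 1
python3 -m handwheel '{"travel":[[0,0,0.15],[0,0,0.3],[0,0,0.3],[0,0,0.3],[0,-0.3,0],[0.05,-0.5,0],[0.05,-0.5,0],[0.05,-0.5,0]],"twist":[[0,0,0],[0,0,0],[0,0,0],[0,0,0],[0,0,0],[0,0,0],[0,0,0],[0,0,0]]}'
python3 -m handwheel '{"travel":[[0.05,-0.5,0],[0.05,-0.5,0],[0.02,-0.5,0],[0,-0.5,0],[0,-0.5,0],[0,-0.5,0],[0,-0.5,0],[0,-0.25,0]],"twist":[[0,0,0],[0,0,-0.005],[0,0,-0.005],[0,0,-0.005],[0,0,-0.005],[0,0,0],[0,0,0],[0,0,0]]}'
python3 -m handwheel '{"travel":[[0,0,0],[0,0,0],[0,0,0]],"twist":[[0,0,0],[0,0,0],[0,0,0]]}'
python3 - <<'E'
from h import *
o=bot.get_obs();print(o['ee_pos'],yaw(o['ee_rot']),o['time'])
im=bot.grab_frame("top")[:,:,::-1]
w=bot.grab_frame("wrist")[:,:,::-1]
a=cv2.resize(im[165:255,180:280],None,fx=4,fy=4,interpolation=cv2.INTER_CUBIC)
b=cv2.resize(w,(400,300)); b=np.vstack([b,np.zeros((60,400,3),np.uint8)])
cv2.imwrite("pics/t3.png",np.hstack([a,b]))
E
```

```text
time: 8.07
ee_pos: [0.55, 0.2291, 0.1107]
ee_rot: [0.707, 0.708, 0.0, 0.0]
force: [-1.6, -0.3, 5.3]
gripper_width: 0.052
grasp_force: 43.0
time: 8.82
ee_pos: [0.5499, 0.2289, 0.1103]
ee_rot: [0.707, 0.708, -0.0, -0.0]
force: [1.1, -0.0, -0.3]
gripper_width: 0.0853
grasp_force: 0.0
time: 9.82
ee_pos: [0.5651, 0.0475, 0.2166]
ee_rot: [0.706, 0.708, 0.001, 0.0]
force: [0.1, -0.1, 0.0]
gripper_width: 0.0853
grasp_force: 0.0
time: 10.82
ee_pos: [0.5761, -0.3296, 0.2162]
ee_rot: [0.751, 0.661, -0.0, 0.001]
force: [0.3, 1.1, -0.6]
gripper_width: 0.0853
grasp_force: 0.0
time: 11.2
ee_pos: [0.5775, -0.3239, 0.2157]
ee_rot: [0.749, 0.663, 0.0, -0.0]
force: [0.1, -0.3, -0.0]
gripper_width: 0.0852
grasp_force: 0.0
[ 0.57753658 -0.32392769  0.21574429] (np.float64(-6.959736460766169), np.float64(-0.9999995501005432)) 11.2
```

View pics/t3.png

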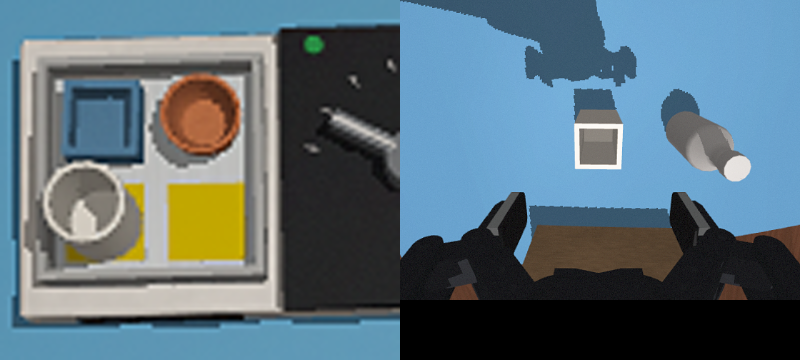

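The round vase stands on its pad with its rim centre at (85,202). The wrist view shows the square vase centred between the fingers (about column 598) and square to them.

```bash
python3 -m handwheel '{"travel":[[0,-0.035,-0.3],[0,0,-0.35],[0,0,-0.35],[0,0,-0.35],[0,0,-0.16],[0,0,0],[0,0,0]],"twist":[[0,0,0],[0,0,0],[0,0,0],[0,0,0],[0,0,0],[0,0,0],[0,0,0]]}'
python3 -m handwheel '{"travel":[[0,0,0],[0,0,0],[0,0,0],[0,0,0],[0,0,0],[0,0,0],[0,0,0],[0,0,0]],"twist":[[0,0,0],[0,0,0],[0,0,0],[0,0,0],[0,0,0],[0,0,0],[0,0,0],[0,0,0]]}' 0 40
python3 -c "
from h import *
o=bot.get_obs();print(o['ee_pos'],yaw(o['ee_rot']),o['force'])"
```

```text
time: 12.18
ee_pos: [0.5779, -0.3298, 0.0658]
ee_rot: [0.75, 0.662, 0.0, 0.001]
force: [0.7, 1.1, -0.8]
gripper_width: 0.0854
grasp_force: 0.0
time: 13.18
ee_pos: [0.5772, -0.3298, 0.0653]
ee_rot: [0.75, 0.662, 0.0, 0.001]
force: [-2.6, 0.6, 6.4]
gripper_width: 0.0497
grasp_force: 41.6
[ 0.57716373 -0.32984307  0.06530636] (np.float64(-7.132531809351314), np.float64(-0.9999993533927171)) [-2.60773176  0.57552355  6.44684498]
```

```bash
python3 -m handwheel '{"travel":[[0,0,0.2],[0,0,0.35],[0,0,0.35],[0,0,0.35],[0,0,0.35],[0,0.3,0],[0,0.4,0],[0,0.5,0]],"twist":[[0,0,0],[0,0,0],[0,0,0],[0,0,0],[0,0,0],[0,0,0],[0,0,0.005],[0,0,0.005]]}'
python3 -m handwheel '{"travel":[[-0.05,0.5,0],[-0.05,0.5,0],[-0.05,0.5,0],[-0.05,0.5,0],[-0.05,0.5,0],[-0.02,0.5,0],[0,0.4,0],[0,0.2,0]],"twist":[[0,0,0.005],[0,0,0.005],[0,0,0],[0,0,0],[0,0,0],[0,0,0],[0,0,0],[0,0,0]]}'
python3 -m handwheel '{"travel":[[0,0.1,0],[0,0,0],[0,0,0]],"twist":[[0,0,0],[0,0,0],[0,0,0]]}'
python3 -c "
from h import *
o=bot.get_obs();print(o['ee_pos'],yaw(o['ee_rot']),o['force'])"
```

```text
time: 14.18
ee_pos: [0.5766, -0.2093, 0.2254]
ee_rot: [0.729, 0.685, 0.0, 0.001]
force: [0.5, 0.4, -2.1]
gripper_width: 0.0493
grasp_force: 42.6
time: 15.18
ee_pos: [0.5494, 0.1532, 0.2255]
ee_rot: [0.705, 0.709, 0.001, -0.0]
force: [0.2, -0.2, -2.2]
gripper_width: 0.0495
grasp_force: 42.5
time: 15.55
ee_pos: [0.5502, 0.1585, 0.2242]
ee_rot: [0.707, 0.707, -0.0, 0.0]
force: [0.1, -0.1, -3.1]
gripper_width: 0.0494
grasp_force: 42.5
[0.55019342 0.15853136 0.22419695] (np.float64(-0.04474778397665549), np.float64(-0.9999993488760992)) [ 0.10874941 -0.09948141 -3.09865337]
```

```bash
python3 -m handwheel '{"travel":[[0,0.01,-0.3],[0,0,-0.3],[0,0,-0.25],[0,0,-0.15],[0,0,-0.07],[0,0,0],[0,0,0]],"twist":[[0,0,0],[0,0,0],[0,0,0],[0,0,0],[0,0,0],[0,0,0],[0,0,0]]}'
python3 -m handwheel '{"travel":[[0,0,-0.03],[0,0,-0.01],[0,0,0]],"twist":[[0,0,0],[0,0,0],[0,0,0]]}'
python3 -m handwheel '{"travel":[[0,0,-0.02],[0,0,0]],"twist":[[0,0,0],[0,0,0]]}'
```

```text
time: 16.42
ee_pos: [0.5505, 0.1616, 0.1182]
ee_rot: [0.707, 0.708, 0.001, 0.0]
force: [0.1, -0.2, -0.6]
gripper_width: 0.0496
grasp_force: 42.5
time: 16.8
ee_pos: [0.5498, 0.1614, 0.1133]
ee_rot: [0.707, 0.708, -0.0, 0.0]
force: [0.8, -0.6, -2.8]
gripper_width: 0.0496
grasp_force: 42.5
time: 17.05
ee_pos: [0.5498, 0.1614, 0.1111]
ee_rot: [0.707, 0.708, -0.0, -0.0]
force: [-0.3, 0.1, -2.8]
gripper_width: 0.0495
grasp_force: 42.5
```

```bash
python3 -m handwheel '{"travel":[[0,0,-0.01],[0,0,0]],"twist":[[0,0,0],[0,0,0]]}'
python3 -m handwheel '{"travel":[[0,0,-0.005],[0,0,0]],"twist":[[0,0,0],[0,0,0]]}'
```

```text
time: 17.3
ee_pos: [0.5499, 0.1615, 0.1103]
ee_rot: [0.707, 0.708, 0.0, 0.0]
force: [-0.4, -0.2, -2.8]
gripper_width: 0.0496
grasp_force: 42.6
time: 17.55
ee_pos: [0.5499, 0.1615, 0.1103]
ee_rot: [0.707, 0.708, 0.0, 0.0]
force: [-2.5, -0.4, 4.9]
gripper_width: 0.05
grasp_force: 43.1
```

```bash
python3 -m handwheel '{"travel":[[0,0,0.01],[0,0,0],[0,0,0],[0,0,0],[0,0,0],[0,0,0]],"twist":[[0,0,0],[0,0,0],[0,0,0],[0,0,0],[0,0,0],[0,0,0]]}' 1
python3 -m handwheel '{"travel":[[0,0,0.15],[0,0,0.3],[0,0,0.3],[0,0,0.3],[0.1,-0.3,0],[0.1,-0.3,0],[0.1,-0.3,0],[0,0,0]],"twist":[[0,0,0],[0,0,0],[0,0,0],[0,0,0],[0,0,0.025],[0,0,0.025],[0,0,0.025],[0,0,0.025]]}'
python3 -m handwheel '{"travel":[[0,0,0],[0,0,0],[0,0,0],[0,0,0],[0,0,0]],"twist":[[0,0,0.025],[0,0,0.025],[0,0,0.024],[0,0,0],[0,0,0]]}' 0
python3 - <<'E'
from h import *
o=bot.get_obs();print(o['ee_pos'],yaw(o['ee_rot']),o['joint_pos'],o['time'],o['gripper_width'])
cv2.imwrite("pics/s4_raw.png",bot.grab_frame("scene")[:,:,::-1])
cv2.imwrite("pics/w4.png",bot.grab_frame("wrist")[:,:,::-1])
s=cv2.imread("pics/s4_raw.png")[170:320,200:380]; w=cv2.imread("pics/w4.png")
cv2.imwrite("pics/s4.png",np.hstack([cv2.resize(s,(400,333)),cv2.resize(w,(400,333))]))
ax=np.array([.584,.0215]); th=np.radians(62.8); p0=None
for i,t in enumerate(np.r_[62.8,np.arange(55,-115,-9),-112,-117.8]):
    for off in ([.027,.017] if i==0 else [.017]):
        r=np.radians(t); p=ax+.043*np.array([np.cos(r),np.sin(r)])+off*np.array([-np.sin(r),np.cos(r)])
        print(round(t,1),p.round(4), None if p0 is None else ((p-p0)*10).round(3)); p0=p
E
```

```text
time: 18.3
ee_pos: [0.5499, 0.1614, 0.1108]
ee_rot: [0.707, 0.708, -0.0, -0.0]
force: [-0.1, 0.2, -0.5]
gripper_width: 0.0855
grasp_force: 0.0
time: 19.3
ee_pos: [0.5809, 0.0679, 0.2167]
ee_rot: [0.453, 0.891, -0.0, 0.001]
force: [-0.5, 1.1, -0.5]
gripper_width: 0.0852
grasp_force: 0.0
time: 19.92
ee_pos: [0.58, 0.0714, 0.2163]
ee_rot: [0.237, 0.971, 0.0, 0.0]
force: [0.2, 0.2, -0.8]
gripper_width: -0.0004
grasp_force: 0.0
[0.57995144 0.07139451 0.2163293 ] (np.float64(62.52436539328967), np.float64(-0.9999998835469017)) [ 0.3151053   0.50611279 -0.76888771  1.66364086  0.38244845  1.12809379
  0.53358768] 19.925 -0.0003609592119721281
62.8 [0.5796 0.0721] None
62.8 [0.5885 0.0675] [ 0.089 -0.046]
55.0 [0.5947 0.0665] [ 0.062 -0.01 ]
46.0 [0.6016 0.0642] [ 0.069 -0.022]
37.0 [0.6081 0.061 ] [ 0.065 -0.033]
28.0 [0.614  0.0567] [ 0.059 -0.043]
19.0 [0.6191 0.0516] [ 0.051 -0.051]
10.0 [0.6234 0.0457] [ 0.043 -0.059]
1.0 [0.6267 0.0392] [ 0.033 -0.065]
-8.0 [0.6289 0.0324] [ 0.023 -0.069]
-17.0 [0.6301 0.0252] [ 0.011 -0.072]
-26.0 [0.6301 0.0179] [ 0.    -0.073]
-35.0 [0.629  0.0108] [-0.011 -0.072]
-44.0 [0.6267 0.0039] [-0.022 -0.069]
-53.0 [ 0.6235 -0.0026] [-0.033 -0.065]
-62.0 [ 0.6192 -0.0085] [-0.043 -0.059]
-71.0 [ 0.6141 -0.0136] [-0.051 -0.051]
-80.0 [ 0.6082 -0.0179] [-0.059 -0.043]
-89.0 [ 0.6017 -0.0212] [-0.065 -0.033]
-98.0 [ 0.5949 -0.0234] [-0.069 -0.023]
-107.0 [ 0.5877 -0.0246] [-0.072 -0.011]
-112.0 [ 0.5837 -0.0247] [-0.04  -0.001]
-117.8 [ 0.579  -0.0245] [-0.047  0.003]
```

View pics/s4.png

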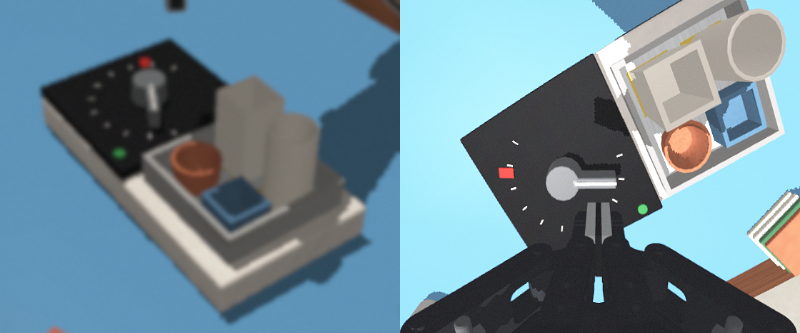

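Both vases are standing, and so are the bowl and the dish. The pointer is parallel to the closed fingers. I'll descend beside it.

```bash
python3 -m handwheel '{"travel":[[0,0,-0.35],[0,0,-0.35],[0,0,-0.35],[0,0,-0.2],[0,0,-0.08],[0,0,0]],"twist":[[0,0,0],[0,0,0],[0,0,0],[0,0,0],[0,0,0],[0,0,0]]}'
python3 -m handwheel '{"travel":[[0.045,-0.02,0],[0.045,-0.02,0],[0.06,-0.01,0],[0.07,-0.02,0],[0.065,-0.035,0],[0.06,-0.045,0],[0.05,-0.05,0]],"twist":[[0,0,0],[0,0,0],[0,0,-0.022],[0,0,-0.025],[0,0,-0.025],[0,0,-0.025],[0,0,-0.025]]}'
python3 -c "
from h import *
o=bot.get_obs();print(o['ee_pos'],yaw(o['ee_rot']),o['force'])"
```

```text
time: 20.78
ee_pos: [0.5802, 0.0716, 0.0832]
ee_rot: [0.236, 0.972, 0.0, 0.0]
force: [-0.4, 1.1, 0.1]
gripper_width: -0.0
grasp_force: 0.0
time: 21.65
ee_pos: [0.6191, 0.0522, 0.0832]
ee_rot: [0.584, 0.812, 0.0, -0.001]
force: [-3.2, 3.3, 1.3]
gripper_width: 0.0001
grasp_force: 1.8
[0.61911781 0.05215795 0.0832049 ] (np.float64(18.542895263063553), np.float64(-0.9999992067815612)) [-3.21935425  3.34014744  1.27832392]
```

```bash
python3 -m handwheel '{"travel":[[0.043,-0.06,0],[0.033,-0.065,0],[0.023,-0.07,0],[0.01,-0.072,0],[0,-0.073,0],[-0.01,-0.072,0],[-0.022,-0.07,0],[-0.033,-0.065,0]],"twist":[[0,0,-0.025],[0,0,-0.025],[0,0,-0.025],[0,0,-0.025],[0,0,-0.025],[0,0,-0.025],[0,0,-0.025],[0,0,-0.025]]}'
python3 -m handwheel '{"travel":[[-0.043,-0.06,0],[-0.05,-0.05,0],[-0.06,-0.043,0],[-0.065,-0.033,0],[-0.07,-0.023,0],[-0.07,-0.01,0],[0,0,0]],"twist":[[0,0,-0.025],[0,0,-0.025],[0,0,-0.025],[0,0,-0.025],[0,0,-0.025],[0,0,-0.025],[0,0,0]]}'
python3 - <<'E'
from h import *
o=bot.get_obs();print(o['ee_pos'],yaw(o['ee_rot']),o['force'])
im=bot.grab_frame("wrist")[:,:,::-1]; t=bot.grab_frame("top")[165:255,240:330,::-1]
cv2.imwrite("pics/w5_raw.png",im)
cv2.imwrite("pics/w5.png",np.hstack([cv2.resize(t,(400,400),interpolation=cv2.INTER_CUBIC),cv2.resize(im,(400,400))]))
E
```

```text
time: 22.65
ee_pos: [0.6247, -0.0019, 0.0835]
ee_rot: [0.95, 0.314, 0.001, -0.001]
force: [0.7, 3.4, -0.5]
gripper_width: -0.0003
grasp_force: 1.5
time: 23.52
ee_pos: [0.5885, -0.025, 0.0835]
ee_rot: [0.989, -0.149, 0.001, -0.0]
force: [-0.2, -0.4, -0.2]
gripper_width: 0.0003
grasp_force: 0.1
[ 0.5885032  -0.02504411  0.08345541] (np.float64(-107.12676476434201), np.float64(-0.9999993693907425)) [-0.23384127 -0.39060915 -0.15125996]
```

View pics/w5.png

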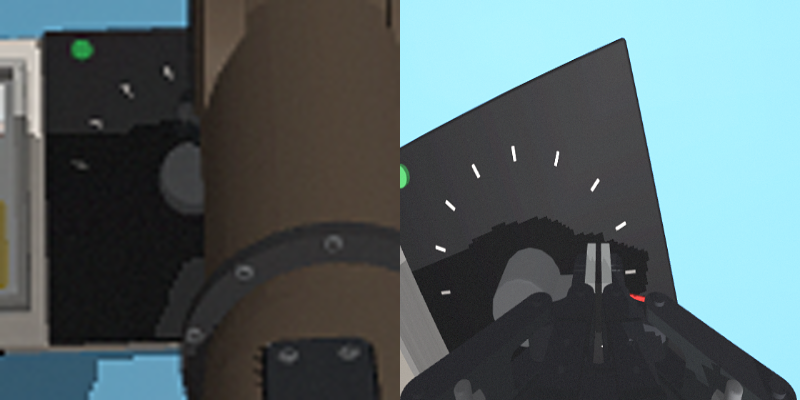

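Only the hub and the edge of the red tab are visible here; the arm hides the pointer. I'll push the last 10° by kinematics, then back off, raise and check from above.

```bash
python3 -m handwheel '{"travel":[[-0.045,0,0],[-0.045,0.003,0],[0,0,0],[0,0,0]],"twist":[[0,0,-0.014],[0,0,-0.014],[0,0,0],[0,0,0]]}'
python3 -c "
from h import *
o=bot.get_obs();print(o['ee_pos'],yaw(o['ee_rot']),o['force'])"
python3 -m handwheel '{"travel":[[0.1,-0.05,0],[0.05,-0.03,0.2],[0,0,0.4],[0,0,0.4],[0,-0.4,0.1],[0,-0.5,0],[0,-0.5,0],[0,-0.5,0]],"twist":[[0,0,0],[0,0,0],[0,0,0],[0,0,0],[0,0,0],[0,0,0],[0,0,0],[0,0,0]]}'
python3 -m handwheel '{"travel":[[-0.3,-0.3,0],[-0.3,-0.3,0],[0,0,0],[0,0,0]],"twist":[[0,0,0],[0,0,0],[0,0,0],[0,0,0]]}'
python3 - <<'E'
from h import *
im=bot.grab_frame("top")[:,:,::-1]
cv2.imwrite("pics/t6.png",np.hstack([cv2.resize(im[165:255,240:330],(500,500),interpolation=cv2.INTER_CUBIC),cv2.resize(im[165:255,180:250],(300,500))]))
E
```

```text
time: 24.12
ee_pos: [0.5794, -0.0249, 0.083]
ee_rot: [0.972, -0.234, 0.0, -0.0]
force: [1.6, -1.2, 0.7]
gripper_width: 0.0004
grasp_force: 0.7
[ 0.57942646 -0.02494985  0.08296314] (np.float64(-117.09792110547023), np.float64(-0.9999999158991257)) [ 1.58050872 -1.19167062  0.65626008]
time: 25.12
ee_pos: [0.5941, -0.2248, 0.1928]
ee_rot: [0.972, -0.235, -0.0, -0.0]
force: [0.7, 0.5, 0.2]
gripper_width: -0.0003
grasp_force: 0.0
time: 25.62
ee_pos: [0.5345, -0.2827, 0.1928]
ee_rot: [0.972, -0.236, 0.0, -0.0]
force: [0.4, -0.3, 0.3]
gripper_width: 0.0002
grasp_force: 0.0
```

View pics/t6.png

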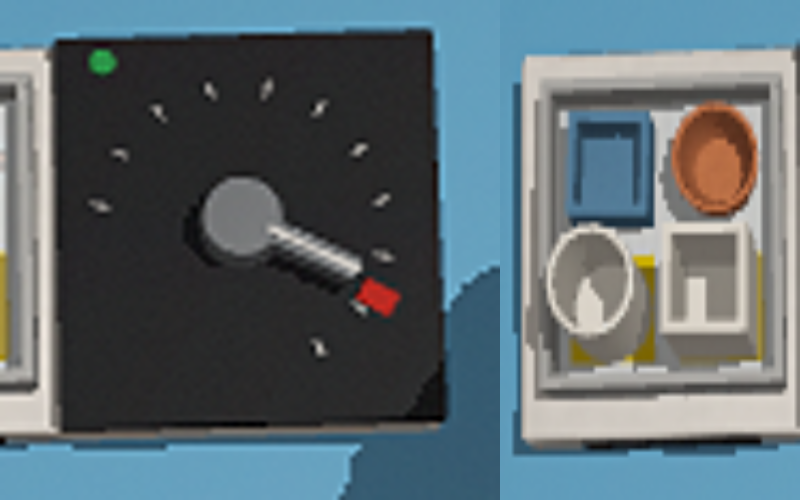

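The line on the pointer runs from (270,231) to (357,271), the hub is at (242,216) and the red tab at (379,297). All four pieces stand. I'll measure the angle.

```bash
python3 - <<'E'
from h import *
k=90/500
A=lambda x,y,z:at(((x+.5)*k+240-.5,(y+.5)*k+165-.5),z)[:2]
h=A(242,216,.09);r=A(379,297,.06);t=A(357,271,.09);s=A(270,231,.09)
f=lambda v:np.degrees(np.arctan2(v[1],v[0]))
print(h,r,t,f(r-h),f(t-h),f(t-s),np.linalg.norm(r-h),np.linalg.norm(t-h))
E
```

```text
[0.58501723 0.02298178] [ 0.55028316 -0.04180744] [ 0.55813204 -0.03018526] -118.19614898124878 -116.82453890359122 -115.94427800863372 0.0735125806369123 0.059578078178548335
```

```bash
python3 -c "
from plant import bot
print(bot.job_done())"
```

```text
the job is handed in; nothing more can be done
None
```

I've handed the job in: both vases stand in the tray with the bowl and dish still upright. From the last picture the pointer is about 2 mm from the red mark (6 mm allowed), and I never went near the bottle or plate; no verdict came back.

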